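# Press a sensor end cap home with a ratchet bench press

### The arm

A 6-joint arm with a two-finger parallel gripper is mounted at the origin on the work surface. World frame = base frame: x ahead of the robot, y to its left, z up, the work surface at z = 0. Lengths are in m, angles in rad, forces in N, time in s.
With the tool pointing down it reaches from about 0.35 to 0.775 m from the base axis. Payload 7.3 kg.
Tool frame: the origin (TCP) lies at the very end of the fingers, on their centre line; the grasp point (between the pads) lies 19 mm behind it (robot.pinch_z is the distance from the TCP to the grasp point, in m); z points along the fingers, y is the line along which they close (so a half turn about z gives the same grasp; the last joint's range is limited). The gripper opens to 92 mm and grips with 3 to 60 N. Pads are 19 mm wide; open, the fingers measure 130 mm over their backs; the gripper's body (75 mm by 190 mm) begins 47 mm behind the grasp point.
Start: joints at [1.055, 0.342, 1.524, -0, 1.275, -0.146], TCP at [0.19, 0.49, 0.227] pointing down, gripper open.
Joint ranges: [-2.53, 2.53], [-0.77, 2.02], [0.04, 2.7], [-1, 4.14], [0.28, 2.66], [-3.11, 3.11]. Speed limits (rad/s): [2.57, 2.57, 3.14, 3.14, 3.14, 3.14].

### API

Orientations are given as [roll, pitch, yaw] about the fixed x, y, z axes, in that order (R = Rz(yaw) Ry(pitch) Rx(roll)).
In Python, from cell import robot gives the robot as it stands.
- The arm moves only by the tool move_arm, never from a script. Its argument "motion" is a list of rows, each a list of 6 numbers: the shift along the tool's x, y, z in units of 0.1 m (1.0 is 0.1 m), then the turn, a rotation vector about the tool's x, y, z in units of pi rad (1.0 is pi rad). In form: [[dx, dy, dz, rx, ry, rz], ...]. A call has 1 to 12 rows; each row is the pose to reach, as a shift and turn from the pose commanded when the call began, along the tool's axes at that moment, turning the shorter way round; what a row does not reach only later rows make up. A row lasts 1/8 s, in which the tool goes at most 62.5 mm and 10.7 degrees, less where a joint would pass 70% of its speed; a pose out of reach is approached as far as the arm can. A call with a number of a shift or a turn outside -1 to 1 is refused whole. A call with a gripper value outside its range is refused whole. "fingers" is the opening, from -1 (shut) to 1 (fully open), set as the call begins (left out, the last holds). The fingers move at their own pace and stop on an object; "newtons" is the grip in N (left out, the last holds). Time passes only in rows, so rows that repeat a pose let the fingers close. It gives the time, the measured TCP pose, the force, the opening and the grip force at its end, in the units of the state.
- robot.observe(): the state, without advancing time (a new reading comes with each control period).
- robot.read_camera(name): name is "scene" or "top"; returns a dict with "image" (480x640x3 uint8, red, green, blue), "range_z" (480x640 float32, m along the optical axis (not along the pixel's ray), 0 where there is no reading), "vfov" (degrees; the focal length in pixels is half the picture's height over the tangent of half this angle, whatever the lens; pixels are square), "cx", "cy" (the principal point, pixels), "extrinsics" (4x4, takes a point from camera to world coordinates). Camera axes: x right, y up, looking along -z (the intrinsics and any distortion apply to the point x, -y, -z); pixel columns grow to the right and rows downward; lengths in m; the calibration is good to about 2 mm. A picture is of the moment at which its call begins.
- robot.hand_in(): hands the job in; it is judged then, once.
The state is a dict: "time": time; "qpos": joint angles; "qvel": joint speeds; "joint_efforts": joint torques, N m; "tool_pos": TCP position; "tool_rot": TCP orientation; "contact_force": force on the tool from outside, world axes, zero at the start; "torque": the same for the moment, N m; "opening": finger opening in m; "grip_force": force on a finger pad.
Only numpy, scipy, OpenCV 4.12 (cv2) and the standard library are available. Lean on these libraries where they do the work, as an engineer would, in place of code of your own. Each camera call takes 0.05 s, during which the arm holds its last target. There are 200 camera calls.

### The job

Pump the trigger of the bench press, full strokes with full returns, until its ram has pushed the proud steel cap fully home against the aluminium housing and the trigger goes firm; stop there, since forcing the trigger on would crush the housing. Then press the release plate and hold it until the ram has slid all the way back, and leave the housing in its nest with the cap seated. Work the press only by its trigger and release: do not touch the ram, pad, cap or housing, and leave the other things on the bench where they are.

Things in the scene. Friction and masses are not known exactly. Their poses are not given: they have to be found in the camera images.
- press: the ratchet bench press, bolted down: grey mechanism on an aluminium base 365 x 84 x 10 mm. Origin on the table under the mechanism; x = pressing direction (to the nest), z up; base from x -118 to +247 mm. A black grip post 18 mm thick, 30 wide, 144 high stands at x -13 mm, fixed; the toothed steel ram runs along x 50 mm high, its tail under a grey cover (x -60 to -118 mm, 72 mm high)
- trigger_bar (a point): centre of the black cross bar of the trigger, the place to push: 18 mm diameter, 34 mm long across the press. At rest at x -62, y 0, z 126 mm in the press's frame, nothing behind it (-x) at that height; the trigger's top is 9 mm above it. The trigger is an upright lever hinged 88 mm below; push the bar to the press's +x, towards the grip post. It springs back when let go, needing no pull
- trigger (a joint): trigger angle, rad: 0 at rest, 0.36 at its stop (bar moved 32 mm). A stroke to 0.30 or more (bar 26 mm) and a full return below 0.03 advances the ram one 5 mm tooth. Push at the bar in slow strokes (under 50 mm/s): 4 to 6 N with the ram free, 7 to 10 N while the cap slides, then 1 to 2 N more per mm once it is home. 12 to 15 N with the cap home is right; over about 18 N then crushes the housing
- ram (a joint): ram advance, m: 0 fully back, grows towards the cap, at most 0.05. Ratcheted: held at every 5 mm tooth (an unfinished stroke springs back by less than a tooth); a spring draws it back only while the release is held down, which takes under 1 s
- pad: white pressing pad, 26 mm diameter, on a stiff spring (14 N/mm) at the ram's nose; not to be touched
- pad_face (a point): centre of the pad's front face
- release_plate (a point): centre of the top of the release lever's black thumb plate (26 mm along the press, 32 across), 53 mm on the nest side of the grip post, about 75 mm above the table. Press it straight down about 10 mm to its stop (6 to 10 N when loaded, 2 N otherwise; the ram is free from about 8 mm on) and hold; let go early, it springs up and the ram catches on a tooth
- housing: loose aluminium sensor housing, 60 mm along x, 56 mm wide, 56 mm high, 0.45 kg, dark bands round it, lying in the white nest against its back stop. Origin at the centre of its underside, x axis = pressing direction
- cap (a joint): how far the round steel cap (40 mm diameter, 5 mm thick flange) stands proud of the housing's front face, m: 0 = fully home. Starts between 0.008 and 0.012; slides stiffly (about 10 N), stays where it is pushed
- cap_face (a point): centre of the cap's face, which the pad pushes
- nest: white plastic nest, 86 x 80 mm, fixed to the press's base plate; origin at the centre of its underside, below the housing
- driver: blue-handled screwdriver lying by the press, 160 mm; leave alone
- spare_cup: small steel bowl, 64 mm across, 35 mm high; leave alone
- wipe_jar: steel jar, 52 mm diameter, 58 mm high, on the robot's side of the press; leave alone
- bezel: aluminium ring, 52 mm diameter, 10 mm high, on the robot's side of the press; leave alone
- blue_bin: open blue bin, 150 x 210 x 60 mm; leave alone
- bottle: white bottle, 56 mm diameter, 150 mm high; leave alone
Things that resemble listed ones, but are neither listed nor needed, are in the scene too. What is shaped like the housing but orange is not meant.

How it is judged:
On the way, in this order (a step that is already met when the one before it is completed fails the run):
1. the ram's pad is brought against the cap by pumping (contact force between pad and housing above 3 N), for 0.05 s.
2. the cap is pressed home (within 1.5 mm) and firm: the pad presses with more than 18 N (value of joint cap below 0.0015 m and contact force between pad and housing above 18 N), for 0.1 s.
At the end, for the whole second after the job is handed in: the cap is home within 1.5 mm, the ram is back within 3 mm of its rear end, the trigger is let go, and the housing rests upright in its nest within 8 mm of where it was (value of joint cap below 0.0015 m and value of joint ram below 0.003 m and value of joint trigger below 0.05 rad and distance of housing from where it was at the start of the episode below 0.008 m and angle between housing's own z axis and vertical below 0.1 rad and linear speed of housing below 0.02 m/s); the robot touches nothing.
It fails at once if the housing is crushed: the pad presses with more than 45 N (contact force between pad and housing above 45 N).
It fails at once if the robot touches the housing, its cap or the pad (over 2 N) (contact force between any of the arm, the fingers and housing above 2 N or contact force between any of the arm, the fingers and pad above 2 N).
It fails at once if a bystander is moved by more than 30 mm (distance of any of driver, spare_cup, wipe_jar, bezel, blue_bin, bottle from where it was at the start of the episode above 0.03 m).
It also fails if it takes over 61 s, if anything falls off the work surface, if the arm or the gripper's body presses on something with over 40 N, if the wrist force passes 120 N, or if a joint passes its speed limit or range.

## Working session

There is one attempt and no reset: what is moved stays moved. The work goes in short steps, Python scripts to look and compute and a tool call to move; the robot and the scene stay as the last step left them, time stands still between calls to the robot, and variables do not carry over. Pictures are saved under pics/ and viewed, at most 10 in all, crops included, and the job is handed in when it is done.

Besides the shell and the picture viewer there is one more tool, called after ">>>" as name([rows], argument=value, ...), one row to a line, values as JSON. move_arm: Moves the arm, as the interface text tells. Shifts and turns lie within -1 to 1; 1 stands for 0.1 m of shift or pi rad of turn. Its arguments: {"type":"object","properties":{"motion":{"type":"array"},"fingers":{"type":"number"},"newtons":{"type":"number"}},"required":["motion"]}

```bash
mkdir -p pics; cat > h.py <<'E'
import numpy as np, cv2
from cell import robot
def shot(n):
    c=robot.read_camera(n); np.savez('pics/%s.npz'%n,**c); return c
def load(n): return dict(np.load('pics/%s.npz'%n))
def fpx(c): return 240/np.tan(np.radians(float(c['vfov'])/2))
def pts(c):
    f=fpx(c); v,u=np.mgrid[0:480,0:640]; z=c['range_z']
    P=np.stack([(u-c['cx'])/f*z,-(v-c['cy'])/f*z,-z],-1)
    E=c['extrinsics']; return P@E[:3,:3].T+E[:3,3]
E
python3 - <<'E'
from h import *
for n in('scene','top'):
    c=shot(n); cv2.imwrite('pics/%s0.png'%n,c['image'][...,::-1]); print(n,[k for k in c],c['vfov'],c['cx'],c['cy'],c['extrinsics'].round(3).tolist())
o=robot.observe(); print(o)
E
```

```text
scene ['image', 'range_z', 'vfov', 'cx', 'cy', 'extrinsics'] 51.52701073688898 327.27292836802957 240.30879214058893 [[0.545, -0.556, 0.628, 1.315], [0.839, 0.361, -0.408, -0.465], [-0.0, 0.749, 0.663, 0.886], [0.0, 0.0, 0.0, 1.0]]
top ['image', 'range_z', 'vfov', 'cx', 'cy', 'extrinsics'] 48.30148610941294 319.36956596607274 239.87127125878376 [[-0.018, 0.995, -0.102, 0.431], [-1.0, -0.017, 0.009, 0.039], [0.008, 0.102, 0.995, 1.322], [0.0, 0.0, 0.0, 1.0]]
{'time': 0.1, 'qpos': array([ 1.05501921e+00,  3.42653271e-01,  1.52488770e+00, -1.58371260e-05,
        1.27541279e+00, -1.45979041e-01]), 'qvel': array([ 0.00198592, -0.00069536, -0.00208578, -0.00187428, -0.00078197,
        0.0004874 ]), 'joint_efforts': array([ 1.85147575e-03, -4.32005632e+01, -2.44695085e+01,  7.20388046e-02,
        5.26151061e-02, -2.58874769e-05]), 'tool_pos': array([0.18954714, 0.48921064, 0.22612614]), 'tool_rot': array([-3.14024382e+00, -1.83004508e-04,  2.77179907e+00]), 'contact_force': array([-0.1929872 , -0.36938808,  0.21424501]), 'torque': array([ 0.03158332,  0.0014127 , -0.01864022]), 'grip_force': 0.0, 'opening': 0.09182910263778997}
```

View pics/scene0.png

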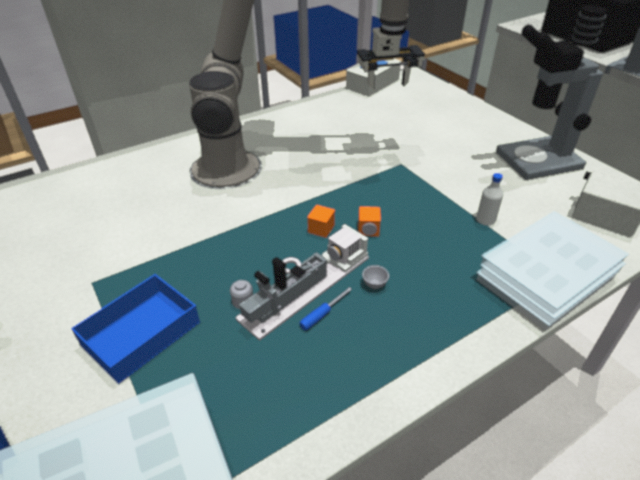

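View pics/top0.png

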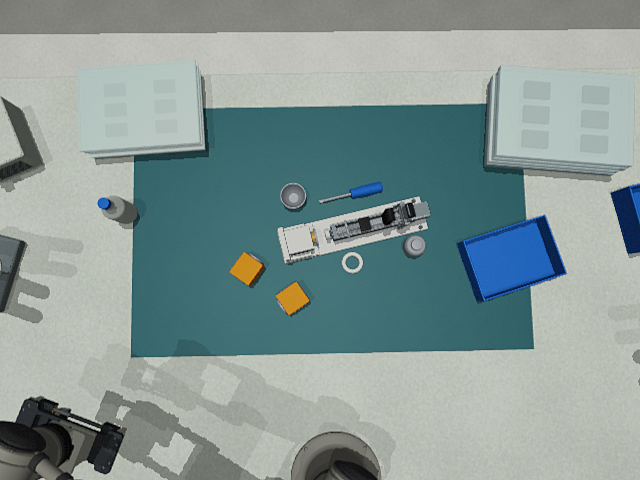

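The top view shows the press from (280,247), the nest end, to (430,212), the cover end, so it presses to image left (+y). The trigger is near (407,210). Jar is at (415,245), bezel (352,263), bowl (293,196) and driver (355,192). The orange decoys are at (247,269) and (293,299). Next I'll measure the press and check a close crop.

```bash
python3 - <<'E'
from h import *
c=load('top'); P=pts(c); im=c['image']
crop=im[180:280,265:445]; cv2.imwrite('pics/topc.png',cv2.resize(crop[...,::-1],None,fx=4.4,fy=4.4,interpolation=cv2.INTER_CUBIC))
s=load('scene')['image'][215:345,225:395]; cv2.imwrite('pics/scc.png',cv2.resize(s[...,::-1],None,fx=4.5,fy=4.5,interpolation=cv2.INTER_CUBIC))
# base: z 5..18mm points bright around press
z=P[...,2]; hsv=cv2.cvtColor(im,cv2.COLOR_RGB2HSV)
print('mat z',np.median(z[300:340,330:480]))
roi=np.zeros(z.shape,bool); roi[185:275,270:440]=1
sat=hsv[...,1]
m=(roi&(sat<70)&(z>0.004)).astype(np.uint8)
n,l,st,ce=cv2.connectedComponentsWithStats(m)
for i in range(1,n):
    if st[i,4]>60: print(i,st[i],ce[i].round(),'zmax',z[l==i].max())
i=1+np.argmax(st[1:,4]); Q=P[l==i]
b=Q[(Q[:,2]<0.017)]
r=cv2.minAreaRect(Q[:,:2].astype(np.float32)*1000); print('all',r); print('base',cv2.minAreaRect(b[:,:2].astype(np.float32)*1000),cv2.boxPoints(cv2.minAreaRect(b[:,:2].astype(np.float32)*1000)).tolist())
for lo,hi in((.05,.065),(.066,.08),(.1,.13),(.13,.138),(.138,.16)):
    k=(Q[:,2]>lo)&(Q[:,2]<hi); 
    if k.sum(): print(lo,hi,k.sum(),Q[k].mean(0).round(4),Q[k].min(0).round(3),Q[k].max(0).round(3))
E
```

```text
mat z 0.0017007922315739332
1 [280 185  26  23 463] [293. 195.] zmax 1.3222356160814044
2 [319 193  32  10  77] [334. 197.] zmax 0.021913730280703092
3 [ 277  196  154   68 5023] [353. 229.] zmax 1.3222356160814044
4 [403 235  23  22 402] [414. 245.] zmax 1.3222356160814044
5 [342 252  21  21 204] [352. 262.] zmax 0.01724369920376656
all ((546.1819458007812, -64.45465087890625), (180.5830078125, 365.84979248046875), 12.594464302062988)
base ((591.6251831054688, -54.22764587402344), (87.9544677734375, 365.84039306640625), 12.71444034576416) [[508.467041015625, 114.52814483642578], [588.985595703125, -242.34152221679688], [674.7833251953125, -222.98342895507812], [594.2647705078125, 133.88623046875]]
0.05 0.065 475 [ 0.5922 -0.0724  0.0592] [ 0.515 -0.234  0.05 ] [0.641 0.114 0.065]
0.066 0.08 1293 [ 0.5826 -0.0187  0.0739] [ 0.515 -0.236  0.066] [0.647 0.125 0.08 ]
0.1 0.13 86 [ 0.614  -0.1615  0.1145] [ 0.593 -0.187  0.1  ] [ 0.639 -0.12   0.13 ]
0.13 0.138 104 [ 0.6171 -0.1723  0.1342] [ 0.593 -0.188  0.13 ] [ 0.636 -0.118  0.138]
0.138 0.16 106 [ 0.6087 -0.1335  0.1428] [ 0.593 -0.18   0.138] [ 0.63 -0.12  0.15]
```

View pics/topc.png

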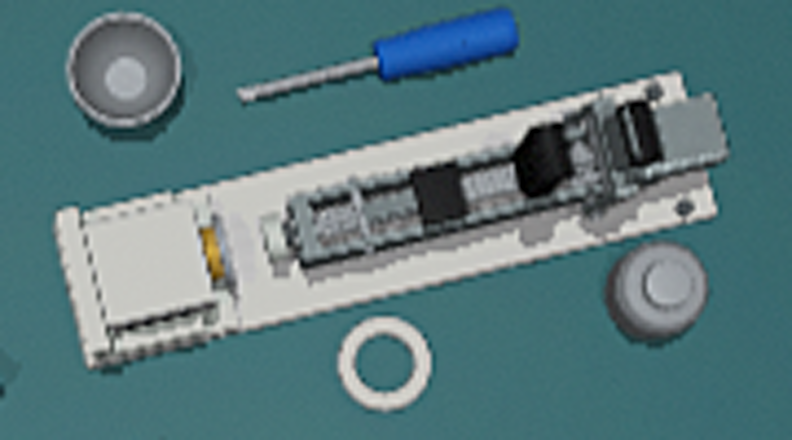

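View pics/scc.png

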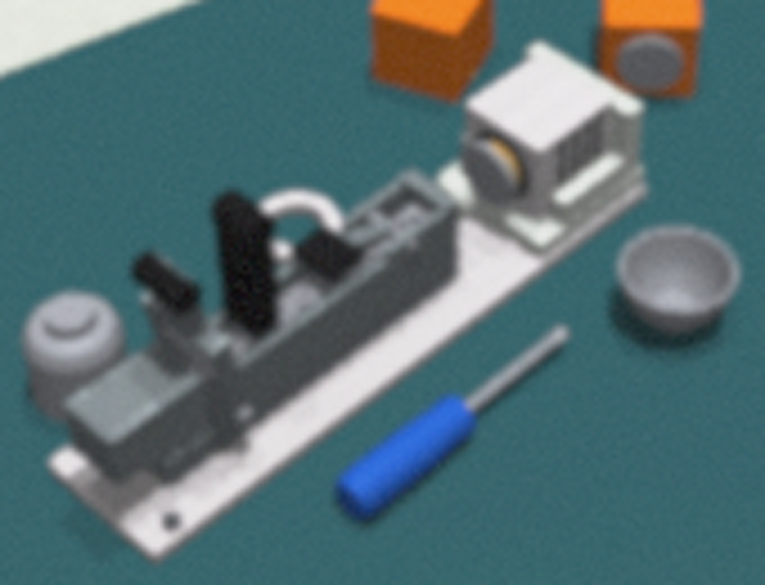

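```bash
cat >> h.py <<'E'
D=np.array([-0.220,0.9755]); D/=np.linalg.norm(D); O=np.array([.6059,-.1176]); N=np.array([-D[1],D[0]])
def topress(P): q=P[...,:2]-O; return np.stack([q@D,q@N,P[...,2]],-1)
E
python3 - <<'E'
from h import *
for n in('top','scene'):
    c=load(n); R=topress(pts(c))*1000; R[c['range_z']==0]=1e4
    x,y,z=R[...,0],R[...,1],R[...,2]
    def rep(t,m): 
        print(n,t,m.sum(), R[m].mean(0).round(1),np.percentile(R[m],5,axis=0).round(1),np.percentile(R[m],95,axis=0).round(1)) if m.sum() else print(n,t,0)
    inb=(abs(y)<50)&(z<200)
    rep('bar',inb&(z>118)&(x<-45)&(x>-85)&(z<140))
    rep('post',inb&(z>138)&(x>-40)&(x<20))
    rep('cover',inb&(z>64)&(z<80)&(x<-88)&(x>-125))
    dark=(c['image'].max(-1)<70)
    rep('plate',inb&dark&(z>66)&(z<85)&(x>15)&(x<70))
    rep('mech',inb&(z>40)&(z<90)&(x>20)&(x<110)&~dark)
    rep('housingtop',inb&(z>60)&(z<85)&(x>165)&(x<260))
    # height profile along press at |y|<6 and at y=+-18
    if n=='top':
        for xx in range(0,180,8):
            print(xx,[ (round(float(np.median(z[k])),0) if (k:=(abs(x-xx)<5)&(abs(y-yy)<3)).any() else None) for yy in(-24,-18,-12,-6,0,6,12,18,24)])
E
```

```text
top bar 133 [-60.2   1.  132.2] [-69.4 -14.5 121. ] [-53.1  16.1 137.9]
top post 102 [-12.5   0.9 143.1] [-20.6 -12.4 139. ] [ -4.5  13.6 147.5]
top cover 189 [-102.8    0.6   72.1] [-116.4  -15.9   67.6] [-89.9  17.3  76.2]
top plate 137 [40.   1.7 75.9] [ 28.4 -11.4  71.3] [51.4 15.2 80. ]
top mech 351 [73.8  1.5 64.3] [ 23.8 -16.5  51.7] [107.   18.2  73.9]
top housingtop 827 [205.8   1.3  76.8] [171.1 -26.5  69. ] [238.2  28.7  82.2]
0 [10.0, 61.0, 55.0, 97.0, 75.0, 60.0, 95.0, 43.0, 10.0]
8 [11.0, 63.0, 44.0, 59.0, 60.0, 31.0, 63.0, 47.0, 11.0]
16 [12.0, 61.0, 44.0, 58.0, 59.0, 51.0, 61.0, 43.0, 10.0]
24 [11.0, 63.0, 62.0, 66.0, 60.0, 58.0, 72.0, 43.0, 12.0]
32 [9.0, 74.0, 76.0, 75.0, 77.0, 75.0, 76.0, 51.0, 11.0]
40 [10.0, 68.0, 76.0, 76.0, 74.0, 78.0, 75.0, 46.0, 12.0]
48 [9.0, 63.0, 72.0, 77.0, 76.0, 72.0, 76.0, 43.0, 11.0]
56 [11.0, 62.0, 47.0, 75.0, 72.0, 55.0, 64.0, 42.0, 11.0]
64 [11.0, 62.0, 44.0, 72.0, 71.0, 56.0, 66.0, 46.0, 10.0]
72 [10.0, 69.0, 53.0, 69.0, 68.0, 55.0, 67.0, 47.0, 11.0]
80 [13.0, 68.0, 62.0, 64.0, 65.0, 65.0, 67.0, 54.0, 12.0]
88 [12.0, 69.0, 41.0, 59
[... 433 characters left out ...]
 13.0, 10.0]
152 [10.0, 10.0, 11.0, 9.0, 12.0, 10.0, 11.0, 13.0, 10.0]
160 [22.0, 52.0, 64.0, 68.0, 69.0, 69.0, 63.0, 23.0, 19.0]
168 [76.0, 76.0, 67.0, 72.0, 69.0, 73.0, 65.0, 49.0, 77.0]
176 [78.0, 78.0, 79.0, 79.0, 79.0, 78.0, 77.0, 80.0, 80.0]
scene bar 134 [-66.2  -4.  130.6] [-72.3 -18.  122. ] [-58.2  13.6 135.8]
scene post 77 [-16.2  -1.7 141.4] [-22.6 -15.2 138.6] [ -8.4  12.2 144.5]
scene cover 224 [-104.9   -2.6   70.3] [-119.2  -18.6   65.4] [-89.8  15.   73. ]
scene plate 107 [35.5 -2.3 74.5] [ 25.2 -15.7  71.3] [46.4 11.7 77.4]
scene mech 558 [68.9 -5.7 58.7] [ 24.  -19.1  43.8] [107.3  15.4  71. ]
scene housingtop 612 [198.6  -5.7  73.4] [167.5 -30.6  62.6] [236.3  24.6  79. ]
```

>>> move_arm([
  [-0.45,-0.35,0,0,0,0],
  [-0.95,-0.72,0,0,0,0],
], fingers=-1, newtons=20)

```text
time: 0.35
tool_pos: [0.2524, 0.387, 0.2262]
tool_rot: [-3.141, -0.0, 2.774]
contact_force: [1.5, -0.2, 0.8]
opening: 0.0765
grip_force: 0.0
```

>>> move_arm([
  [-0.47,-0.36,0,0,0,0],
  [-0.95,-0.72,0,0,0,0],
])

```text
time: 0.6
tool_pos: [0.3153, 0.2849, 0.2266]
tool_rot: [-3.142, -0.0, 2.772]
contact_force: [1.5, 0.9, 0.3]
opening: 0.0564
grip_force: 0.0
```

>>> move_arm([
  [-0.47,-0.36,0,0,0,0],
  [-0.95,-0.72,0,0,0,0],
])

```text
time: 0.85
tool_pos: [0.378, 0.1834, 0.2267]
tool_rot: [3.141, 0.0, 2.772]
contact_force: [1.3, 0.4, -0.5]
opening: 0.0366
grip_force: 0.0
```

>>> move_arm([
  [-0.47,-0.36,0,0,0,0],
  [-0.95,-0.72,0,0,0,0],
])

```text
time: 1.1
tool_pos: [0.4405, 0.0818, 0.2266]
tool_rot: [3.141, -0.0, 2.772]
contact_force: [0.6, -0.0, 0.3]
opening: 0.0162
grip_force: 0.0
```

>>> move_arm([
  [-0.47,-0.36,0,0,0,0],
  [-0.95,-0.72,0,0,0,0],
])

```text
time: 1.35
tool_pos: [0.5031, -0.0197, 0.2265]
tool_rot: [3.141, -0.0, 2.771]
contact_force: [1.2, 0.7, -0.3]
opening: 0.0006
grip_force: 0.0
```

>>> move_arm([
  [-0.5,-0.36,0,0,0,0.05],
  [-0.95,-0.72,0,0,0,0.1],
  [-0.95,-0.72,0,0,0,0.15],
  [-0.95,-0.72,0,0,0,0.2],
  [-0.95,-0.72,0,0,0,0.25],
  [-0.95,-0.72,0,0,0,0.312],
  [-0.95,-0.72,0,0,0,0.312],
])

```text
time: 2.22
tool_pos: [0.5649, -0.1192, 0.2263]
tool_rot: [-3.141, -0.001, 1.793]
contact_force: [-0.5, 0.1, -0.1]
opening: 0.0005
grip_force: 0.0
```

```bash
cat >> h.py <<'E'
from scipy.spatial.transform import Rotation as Ro
def go(x,y,z,yaw=None):
    o=robot.observe(); R=Ro.from_euler('xyz',o['tool_rot'])
    p=np.array([*(O+D*x/1000+N*y/1000),z/1000]); d=R.inv().apply(p-o['tool_pos'])
    T=Ro.from_euler('xyz',[np.pi,0,np.arctan2(D[1],D[0]) if yaw is None else yaw])
    print('t',o['time'],'press',(topress(o['tool_pos'])*1000).round(1),'F',o['contact_force'].round(1),'shift',(d*10).round(3),'turn',((R.inv()*T).as_rotvec()/np.pi).round(4),'q',o['qpos'].round(2),'open',o['opening'])
E
python3 -c "
from h import *
go(-98,0,150);go(-98,0,108)"
```

```text
t 2.225 press [  7.4  40.4 226.3] F [-0.5  0.1 -0.1] shift [-1.055  0.404  0.762] turn [-0.0002 -0.0002  0.0001] q [-0.34  0.44  1.37  0.    1.33 -0.56] open 0.00053670452690112
t 2.225 press [  7.4  40.4 226.3] F [-0.5  0.1 -0.1] shift [-1.055  0.404  1.182] turn [-0.0002 -0.0002  0.0001] q [-0.34  0.44  1.37  0.    1.33 -0.56] open 0.00053670452690112
```

Go behind the bar first, then down.

>>> move_arm([
  [-0.5,0.2,0,0,0,0],
  [-1,0.4,0,0,0,0],
  [-1,0.4,0.4,0,0,0],
  [-1,0.4,0.6,0,0,0],
  [-1,0.4,0.6,0,0,0],
])

```text
time: 2.85
tool_pos: [0.625, -0.2077, 0.1645]
tool_rot: [-3.138, -0.003, 1.795]
contact_force: [-0.1, 0.6, 0.3]
opening: 0.0003
grip_force: 0.0
```

```bash
python3 - <<'E'
from h import *
go(-98,0,108)
c=shot('scene'); cv2.imwrite('pics/s1.png',cv2.resize(c['image'][195:345,205:405,::-1],None,fx=4,fy=4,interpolation=cv2.INTER_CUBIC))
E
```

```text
t 2.85 press [-92.1   1.2 164.5] F [-0.1  0.6  0.3] shift [-0.061  0.014  0.565] turn [-0.0011 -0.0009  0.0006] q [-0.44  0.64  1.2   0.    1.3  -0.66] open 0.00031582729075051283
```

View pics/s1.png

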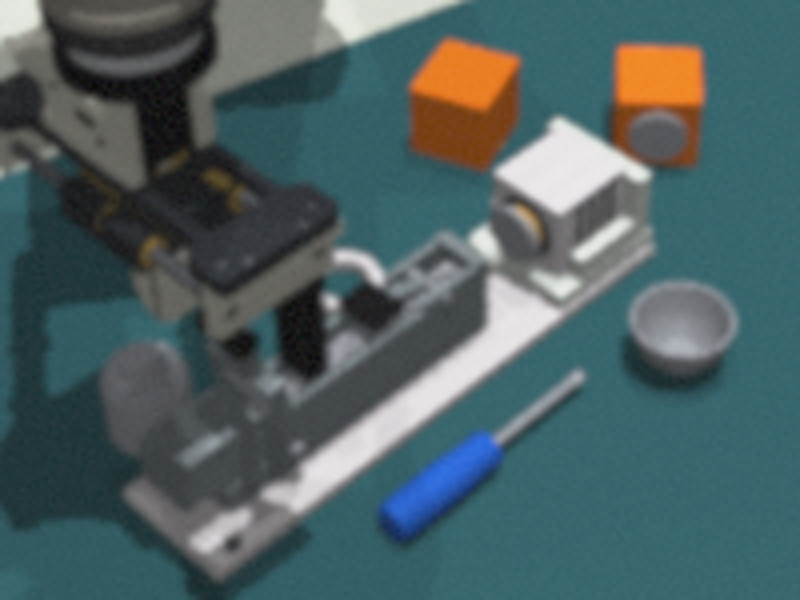

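The crop shows the closed fingers (225,330) above and just behind the black bar (240,345), clear of the post (300,340). Lowering behind the bar next, then touching it.

>>> move_arm([
  [-0.06,0.01,0.1,0,0,0],
  [-0.06,0.01,0.25,0,0,0],
  [-0.06,0.01,0.4,0,0,0],
  [-0.06,0.01,0.56,0,0,0],
  [-0.06,0.01,0.56,0,0,0],
  [-0.06,0.01,0.56,0,0,0],
])

```text
time: 3.65
tool_pos: [0.6285, -0.2137, 0.1109]
tool_rot: [3.141, 0.0, 1.792]
contact_force: [0.4, 0.2, 0.0]
opening: 0.0005
grip_force: 0.0
```

```bash
python3 -c "
from h import *
go(-82,0,108)"
```

```text
t 3.65 press [-98.8  -0.9 110.9] F [0.4 0.2 0. ] shift [ 0.168 -0.009  0.029] turn [ 0.0001  0.0001 -0.0003] q [-0.44  0.69  1.25  0.    1.19 -0.66] open 0.0005431647008194613
```

>>> move_arm([
  [0.08,0,0,0,0,0],
  [0.15,0,0,0,0,0],
  [0.2,0,0,0,0,0],
  [0.25,0,0,0,0,0],
  [0.3,0,0,0,0,0],
  [0.35,0,0,0,0,0],
  [0.4,0,0,0,0,0],
  [0.44,0,0,0,0,0],
  [0.47,0,0,0,0,0],
  [0.47,0,0,0,0,0],
])

```text
time: 4.9
tool_pos: [0.6184, -0.1681, 0.1112]
tool_rot: [3.141, 0.001, 1.792]
contact_force: [1.5, -4.1, 3.4]
opening: 0.0003
grip_force: 2.3
```

```bash
python3 - <<'E'
from h import *
go(-82,0,108)
c=shot('scene'); cv2.imwrite('pics/s2.png',cv2.resize(c['image'][195:345,205:405,::-1],None,fx=4,fy=4,interpolation=cv2.INTER_CUBIC))
E
```

```text
t 4.9 press [-52.   -1.  111.2] F [ 1.5 -4.1  3.4] shift [-0.3   -0.01   0.032] turn [ 0.0003  0.0003 -0.0003] q [-0.38  0.65  1.33 -0.    1.15 -0.61] open 0.0002537559852418504
```

View pics/s2.png

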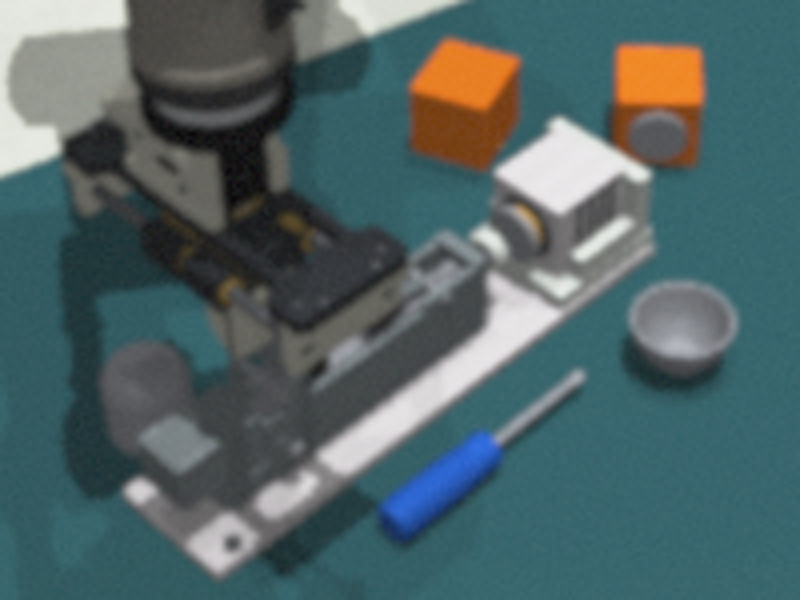

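>>> move_arm([
  [-0.2,0,0,0,0,0],
  [-0.37,0,0,0,0,0],
  [-0.37,0,0,0,0,0],
  [-0.3,0,0,0,0,0],
  [-0.25,0,0,0,0,0],
  [-0.2,0,0,0,0,0],
  [-0.15,0,0,0,0,0],
  [-0.1,0,0,0,0,0],
  [-0.05,0,0,0,0,0],
  [-0.01,0,0,0,0,0],
  [0.015,0,0,0,0,0],
  [0.015,0,0,0,0,0],
])

```text
time: 6.45
tool_pos: [0.6182, -0.1665, 0.1115]
tool_rot: [3.14, 0.001, 1.792]
contact_force: [0.9, -4.3, 3.6]
opening: 0.0006
grip_force: 2.3
```

```bash
cat >> h.py <<'E'
def nose():
    go(-82,0,108)
    for n in('scene','top'):
        c0=load(n) if 0 else None
        c=robot.read_camera(n); R=topress(pts(c))*1000; x,y,z=np.moveaxis(R,-1,0)
        m=(abs(y+(3 if n=='scene' else -1))<12)&(z>42)&(z<68)&(x>118)&(x<156); mc=(abs(y)<20)&(z>30)&(z<72)&(x>156)&(x<172)
        print(n,'pad n',m.sum(),'x95',np.percentile(x[m],[80,95,99]).round(1) if m.any() else None,'cap',np.percentile(x[mc],[2,10,30]).round(1))
E
python3 -c "
from h import *
nose()"
```

```text
t 6.45 press [-50.4  -1.3 111.5] F [ 0.9 -4.3  3.6] shift [-0.316 -0.013  0.035] turn [ 0.0005  0.0005 -0.0002] q [-0.38  0.65  1.34 -0.    1.15 -0.6 ] open 0.0006207516969060154
scene pad n 108 x95 [154.3 155.7 155.9] cap [156.2 156.8 162.1]
top pad n 92 x95 [143.  146.3 146.7] cap [156.4 157.2 159.9]
```

>>> move_arm([
  [-0.2,0,0,0,0,0],
  [-0.38,0,0,0,0,0],
  [-0.38,0,0,0,0,0],
  [-0.3,0,0,0,0,0],
  [-0.25,0,0,0,0,0],
  [-0.2,0,0,0,0,0],
  [-0.15,0,0,0,0,0],
  [-0.1,0,0,0,0,0],
  [-0.06,0,0,0,0,0],
  [-0.02,0,0,0,0,0],
  [0.0,0,0,0,0,0],
  [0.0,0,0,0,0,0],
])

```text
time: 8.05
tool_pos: [0.6182, -0.1665, 0.1115]
tool_rot: [3.14, 0.002, 1.792]
contact_force: [1.8, -5.2, 3.2]
opening: 0.0
grip_force: 2.4
```

```bash
python3 -c "
from h import *
nose()"
```

```text
t 8.05 press [-50.5  -1.2 111.5] F [ 1.8 -5.2  3.2] shift [-0.315 -0.012  0.035] turn [ 0.0005  0.0005 -0.0002] q [-0.38  0.65  1.34 -0.    1.15 -0.6 ] open 2.496529056275924e-05
scene pad n 116 x95 [153.3 155.5 155.8] cap [156.2 158.  164.5]
top pad n 104 x95 [147.3 151.2 151.7] cap [156.2 157.1 159.6]
```

Each stroke gains 5 mm (pad at 151, cap at 156.5). Stroke 4.

>>> move_arm([
  [-0.2,0,0,0,0,0],
  [-0.38,0,0,0,0,0],
  [-0.38,0,0,0,0,0],
  [-0.3,0,0,0,0,0],
  [-0.25,0,0,0,0,0],
  [-0.2,0,0,0,0,0],
  [-0.15,0,0,0,0,0],
  [-0.1,0,0,0,0,0],
  [-0.06,0,0,0,0,0],
  [-0.02,0,0,0,0,0],
  [0.0,0,0,0,0,0],
  [0.0,0,0,0,0,0],
])

```text
time: 9.65
tool_pos: [0.6183, -0.1669, 0.1116]
tool_rot: [3.14, 0.002, 1.792]
contact_force: [0.0, -5.9, 3.3]
opening: 0.0012
grip_force: 2.9
```

```bash
python3 -c "
from h import *
nose()"
```

```text
t 9.65 press [-50.9  -1.3 111.6] F [ 0.  -5.9  3.3] shift [-0.311 -0.012  0.037] turn [ 0.0006  0.0008 -0.0002] q [-0.38  0.65  1.34 -0.    1.15 -0.6 ] open 0.0011557976573617085
scene pad n 105 x95 [151.8 155.2 155.6] cap [156.3 156.7 164.1]
top pad n 108 x95 [150.2 154.6 155.8] cap [156.6 157.7 159.9]
```

>>> move_arm([
  [-0.2,0,0,0,0,0],
  [-0.38,0,0,0,0,0],
  [-0.38,0,0,0,0,0],
  [-0.3,0,0,0,0,0],
  [-0.25,0,0,0,0,0],
  [-0.2,0,0,0,0,0],
  [-0.15,0,0,0,0,0],
  [-0.1,0,0,0,0,0],
  [-0.06,0,0,0,0,0],
  [-0.02,0,0,0,0,0],
  [0.0,0,0,0,0,0],
  [0.0,0,0,0,0,0],
])

```text
time: 11.25
tool_pos: [0.6184, -0.1678, 0.1122]
tool_rot: [3.139, 0.004, 1.792]
contact_force: [-0.2, -7.8, 4.4]
opening: 0.0001
grip_force: 3.7
```

```bash
python3 -c "
from h import *
nose()"
```

```text
t 11.25 press [-51.7  -1.1 112.2] F [-0.2 -7.8  4.4] shift [-0.303 -0.011  0.044] turn [ 0.0007  0.0013 -0.0002] q [-0.38  0.65  1.34 -0.    1.15 -0.6 ] open 0.00012981319865866357
scene pad n 91 x95 [150.7 154.3 155.6] cap [156.6 157.5 159.3]
top pad n 99 x95 [151.2 154.7 155.8] cap [156.4 157.6 160.8]
```

>>> move_arm([
  [-0.2,0,0,0,0,0],
  [-0.38,0,0,0,0,0],
  [-0.38,0,0,0,0,0],
  [-0.3,0,0,0,0,0],
  [-0.25,0,0,0,0,0],
  [-0.2,0,0,0,0,0],
  [-0.16,0,0,0,0,0],
  [-0.13,0,0,0,0,0],
  [-0.1,0,0,0,0,0],
  [-0.1,0,0,0,0,0],
])

```text
time: 12.6
tool_pos: [0.6205, -0.1775, 0.1123]
tool_rot: [3.14, 0.004, 1.792]
contact_force: [-0.1, -7.3, 6.6]
opening: 0.0003
grip_force: 3.7
```

>>> move_arm([
  [0.02,0,0,0,0,0],
  [0.04,0,0,0,0,0],
  [0.04,0,0,0,0,0],
])

```text
time: 12.98
tool_pos: [0.6197, -0.1732, 0.1121]
tool_rot: [3.139, 0.003, 1.792]
contact_force: [1.2, -5.7, 5.1]
opening: 0.0008
grip_force: 3.0
```

>>> move_arm([
  [0.02,0,0,0,0,0],
  [0.04,0,0,0,0,0],
  [0.04,0,0,0,0,0],
])

```text
time: 13.35
tool_pos: [0.6189, -0.1699, 0.1122]
tool_rot: [3.139, 0.004, 1.792]
contact_force: [-0.1, -7.2, 3.8]
opening: 0.0007
grip_force: 3.9
```

>>> move_arm([
  [0.02,0,0,0,0,0],
  [0.03,0,0,0,0,0],
  [0.03,0,0,0,0,0],
])

```text
time: 13.72
tool_pos: [0.6185, -0.1677, 0.1122]
tool_rot: [3.139, 0.006, 1.792]
contact_force: [0.9, -10.5, 2.9]
opening: 0.0007
grip_force: 5.2
```

```bash
sed -i 's/(x<156); mc/(x<164); mc/; s/mc=(abs(y)<20)&(z>30)&(z<72)&(x>156)/mc=(abs(y)<20)\&(abs(y)>14)\&(z>45)\&(z<72)\&(x>154)/' h.py; python3 -c "
from h import *
nose()"
```

```text
t 13.725 press [-51.7  -1.2 112.2] F [  0.9 -10.5   2.9] shift [-0.303 -0.012  0.044] turn [ 0.0008  0.0018 -0.0003] q [-0.38  0.65  1.34 -0.    1.15 -0.6 ] open 0.0006978944257053411
scene pad n 124 x95 [161.1 163.3 163.7] cap [159.9 162.3 164. ]
top pad n 127 x95 [158.2 162.6 163.8] cap [165.  165.1 165.7]
```

>>> move_arm([
  [0.01,0,0,0,0,0],
  [0.01,0,0,0,0,0],
])

```text
time: 14.08
tool_pos: [0.6183, -0.167, 0.1122]
tool_rot: [3.139, 0.006, 1.792]
contact_force: [1.5, -12.5, 2.6]
opening: 0.0002
grip_force: 5.7
```

```bash
python3 -c "
from h import *
nose()"
```

```text
t 14.075 press [-51.   -1.2 112.2] F [  1.5 -12.5   2.6] shift [-0.31  -0.012  0.043] turn [ 0.0008  0.0019 -0.0003] q [-0.38  0.65  1.34 -0.    1.15 -0.6 ] open 0.00018257443798975933
scene pad n 122 x95 [159.1 163.  163.6] cap [162.3 163.  164.4]
top pad n 126 x95 [158.2 162.1 163.8] cap [164.9 165.1 165.7]
```

>>> move_arm([
  [0.005,0,0,0,0,0],
  [0.005,0,0,0,0,0],
  [0.005,0,0,0,0,0],
])

```text
time: 14.55
tool_pos: [0.6182, -0.1668, 0.1121]
tool_rot: [3.139, 0.006, 1.791]
contact_force: [1.0, -11.3, 2.6]
opening: 0.0003
grip_force: 6.0
```

```bash
python3 - <<'E'
from h import *
nose()
c=shot('scene'); cv2.imwrite('pics/s3.png',cv2.resize(c['image'][215:315,280:400,::-1],None,fx=6,fy=6,interpolation=cv2.INTER_CUBIC))
E
```

```text
t 14.55 press [-50.7  -1.2 112.1] F [  1.  -11.3   2.6] shift [-0.313 -0.012  0.043] turn [ 0.0009  0.002  -0.0004] q [-0.38  0.65  1.34 -0.    1.15 -0.6 ] open 0.0003018679197836369
scene pad n 126 x95 [159.8 163.1 163.7] cap [161.5 163.1 164.1]
top pad n 129 x95 [158.1 162.5 163.8] cap [165.  165.1 165.7]
```

View pics/s3.png

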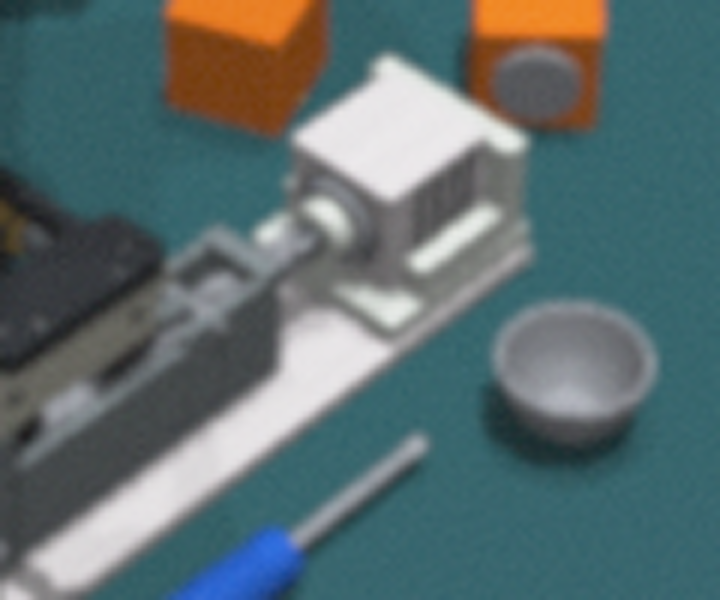

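The crop shows the pad on the cap at (330,220) with the cap flush on the housing: the gold gap is gone. Pressing on a little to reach the 13–14 N range.

>>> move_arm([
  [0.005,0,0,0,0,0],
  [0.01,0,0,0,0,0],
  [0.01,0,0,0,0,0],
  [0.01,0,0,0,0,0],
])

```text
time: 15.2
tool_pos: [0.6181, -0.1661, 0.1121]
tool_rot: [3.139, 0.007, 1.791]
contact_force: [1.8, -13.5, 2.1]
opening: 0.0008
grip_force: 6.6
```

```bash
python3 -c "
from h import *
nose(); print(robot.observe()['contact_force'])"
```

```text
t 15.2 press [-50.   -1.2 112.1] F [  1.8 -13.5   2.1] shift [-0.319 -0.012  0.043] turn [ 0.0009  0.0022 -0.0004] q [-0.38  0.65  1.34 -0.    1.15 -0.6 ] open 0.0008004983062856799
scene pad n 130 x95 [160.2 162.7 163.7] cap [161.4 162.1 164.5]
top pad n 125 x95 [158.3 162.6 163.8] cap [165.  165.1 165.8]
[  2.1730424  -12.65546308   1.49392498]
```

>>> move_arm([
  [0.006,0,0,0,0,0],
  [0.006,0,0,0,0,0],
  [0.006,0,0,0,0,0],
])

```text
time: 15.68
tool_pos: [0.6181, -0.1661, 0.1121]
tool_rot: [3.139, 0.008, 1.791]
contact_force: [2.1, -15.2, 1.5]
opening: 0.0009
grip_force: 7.5
```

Firm at 15 N, so I stop pumping here. Backing off and going over to the release plate.

>>> move_arm([
  [-0.2,0,0,0,0,0],
  [-0.42,0,0,0,0,0],
  [-0.45,0,-0.2,0,0,0],
  [-0.45,0,-0.6,0,0,0],
  [-0.45,0,-0.9,0,0,0],
  [-0.2,0,-0.9,0,0,0],
  [0.2,0,-0.9,0,0,0],
  [0.6,0,-0.9,0,0,0],
  [0.93,0,-0.9,0,0,0],
  [0.93,0,-0.9,0,0,0],
])

```text
time: 16.92
tool_pos: [0.5961, -0.0695, 0.2007]
tool_rot: [-3.141, -0.001, 1.795]
contact_force: [0.5, -0.2, -0.3]
opening: 0.0005
grip_force: 0.0
```

```bash
python3 - <<'E'
from h import *
go(45,0,85)
c=shot('scene'); cv2.imwrite('pics/s4.png',cv2.resize(c['image'][195:345,205:405,::-1],None,fx=4,fy=4,interpolation=cv2.INTER_CUBIC))
E
```

```text
t 16.925 press [ 49.   -1.  200.7] F [ 0.5 -0.2 -0.3] shift [-0.042 -0.009  1.157] turn [-0.0002 -0.0004  0.0006] q [-0.24  0.5   1.35  0.    1.3  -0.47] open 0.00046071860559802083
```

View pics/s4.png

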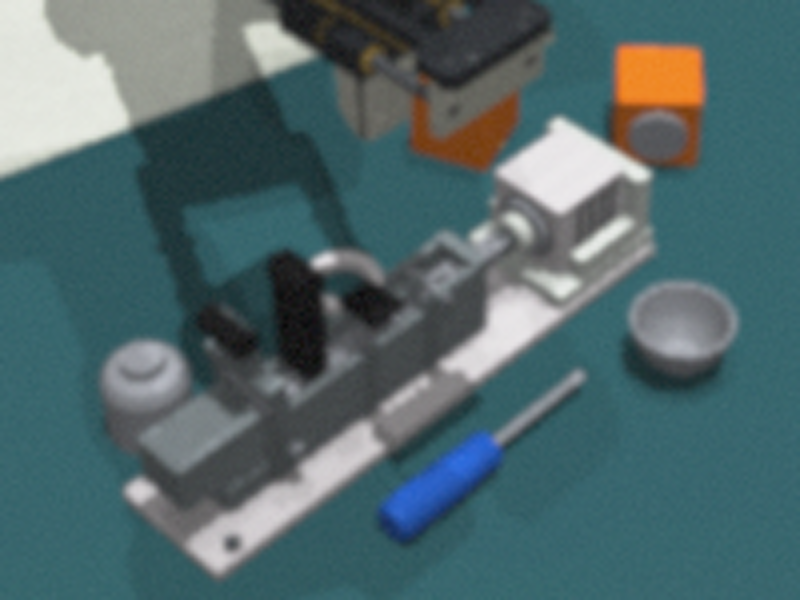

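The crop shows the trigger sprung back (225,330), the ram held with its pad on the seated cap (515,230), and the plate at (370,300). Descending now.

>>> move_arm([
  [-0.04,-0.01,0.3,0,0,0],
  [-0.04,-0.01,0.7,0,0,0],
  [-0.04,-0.01,1.0,0,0,0],
  [-0.04,-0.01,1.0,0,0,0],
])

```text
time: 17.48
tool_pos: [0.595, -0.0766, 0.0982]
tool_rot: [-3.137, -0.003, 1.79]
contact_force: [0.6, -1.2, -0.7]
opening: 0.0004
grip_force: 0.0
```

>>> move_arm([
  [0,0,0.1,0,0,0],
  [0,0,0.2,0,0,0],
  [0,0,0.25,0,0,0],
  [0,0,0.28,0,0,0],
  [0,0,0.31,0,0,0],
  [0,0,0.33,0,0,0],
  [0,0,0.33,0,0,0],
])

```text
time: 18.35
tool_pos: [0.5969, -0.0761, 0.0685]
tool_rot: [3.14, 0.001, 1.792]
contact_force: [0.0, -2.1, 5.7]
opening: 0.0003
grip_force: 2.9
```

```bash
python3 -c "
from h import *
nose()"
```

```text
t 18.35 press [42.5 -0.3 68.5] F [ 0.  -2.1  5.7] shift [-1.245 -0.002 -0.394] turn [ 0.0005  0.0003 -0.0003] q [-0.25  0.64  1.5  -0.    1.   -0.47] open 0.00029638494122756324
scene pad n 2 x95 [162.7 162.8 162.8] cap [162.2 163.  165.3]
top pad n 66 x95 [133.8 136.  136.2] cap [165.1 165.1 165.7]
```

The ram is sliding back. Pressing a little deeper and holding.

>>> move_arm([
  [0,0,0.02,0,0,0],
  [0,0,0.03,0,0,0],
  [0,0,0.03,0,0,0],
  [0,0,0.03,0,0,0],
  [0,0,0.03,0,0,0],
  [0,0,0.03,0,0,0],
  [0,0,0.03,0,0,0],
  [0,0,0.03,0,0,0],
  [0,0,0.03,0,0,0],
  [0,0,0.03,0,0,0],
  [0,0,0.03,0,0,0],
  [0,0,0.03,0,0,0],
])

```text
time: 19.95
tool_pos: [0.5972, -0.0761, 0.0679]
tool_rot: [3.139, 0.002, 1.792]
contact_force: [-5.5, -1.8, 20.9]
opening: 0.0004
grip_force: 10.4
```

```bash
python3 -c "
from h import *
nose()"
```

```text
t 19.95 press [42.3 -0.6 67.9] F [-5.5 -1.8 20.9] shift [-1.244 -0.004 -0.399] turn [ 0.001   0.0006 -0.0002] q [-0.25  0.64  1.5  -0.    1.   -0.47] open 0.00035421127082082616
scene pad n 1 x95 [162.4 162.4 162.4] cap [162.5 162.9 164.5]
top pad n 64 x95 [132.6 134.6 134.8] cap [165.  165.1 165.6]
```

```bash
python3 - <<'E'
from h import *
def f(c):
    x,y,z=np.moveaxis(topress(pts(c))*1000,-1,0); m=(abs(y-1)<12)&(z>42)&(z<68)&(x>118)&(x<156); return np.percentile(x[m],[80,95,99]).round(1),m.sum()
print(f(load('top')),f(robot.read_camera('top')))
E
```

```text
(array([132.7, 134.6, 143. ]), np.int64(62)) (array([132.4, 134.4, 134.8]), np.int64(65))
```

>>> move_arm([
  [0,0,-0.1,0,0,0],
  [0,0,-0.3,0,0,0],
  [0,0,-0.6,0,0,0],
  [0,0,-1,0,0,0],
  [0,0,-1,0,0,0],
])

```text
time: 20.72
tool_pos: [0.5978, -0.0757, 0.1678]
tool_rot: [3.136, 0.002, 1.792]
contact_force: [-0.8, 0.1, 0.2]
opening: 0.0006
grip_force: 0.0
```

>>> move_arm([
  [0,0,-0.4,0,0,0],
  [0,-0.5,-0.5,0,0,0],
  [0,-1,-0.5,0,0,0],
  [0,-1,-0.5,0,0,0],
  [0,-1,-0.5,0,0,0],
])

```text
time: 21.35
tool_pos: [0.4991, -0.0976, 0.2144]
tool_rot: [3.141, -0.0, 1.791]
contact_force: [0.7, 0.1, 1.2]
opening: 0.0004
grip_force: 0.0
```

```bash
python3 - <<'E'
from h import *
def f(c):
    x,y,z=np.moveaxis(topress(pts(c))*1000,-1,0); m=(abs(y-1)<12)&(z>42)&(z<68)&(x>118)&(x<156); h=(abs(y-1)<35)&(z>72)&(z<85)&(x>168)&(x<245); return np.percentile(x[m],[80,95,99]).round(1),m.sum(),x[h].mean(),y[h].mean()
print(f(load('top')),f(robot.read_camera('top')))
c=shot('scene'); cv2.imwrite('pics/s5.png',cv2.resize(c['image'][195:345,205:405,::-1],None,fx=4,fy=4,interpolation=cv2.INTER_CUBIC)); o=robot.observe(); print(o['contact_force'],o['tool_pos'])
E
```

```text
(array([132.7, 134.6, 143. ]), np.int64(62), np.float64(203.72564011352287), np.float64(0.7533246386115775)) (array([132.3, 134.6, 134.7]), np.int64(61), np.float64(203.90559585560973), np.float64(0.7060055529901637))
[-0.22345822  0.82713822 -0.26956267] [ 0.49961863 -0.09753149  0.2142924 ]
```

View pics/s5.png

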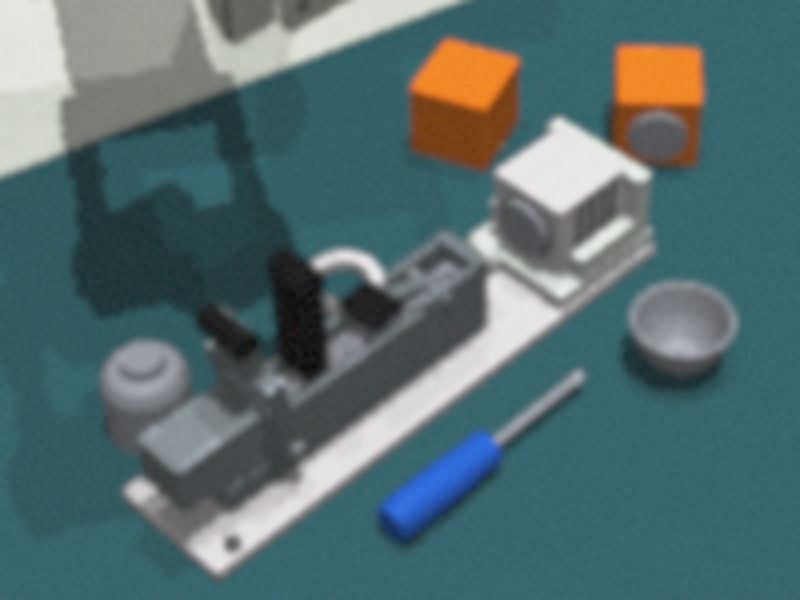

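The cap (525,225) is seated, the ram is fully back, the trigger is at rest, and the housing hasn't moved. Handing in.

```bash
python3 -c "
from h import *
print(robot.hand_in())"
```

```text
the job is handed in; nothing more can be done
None
```

The job is handed in, with no verdict returned: after six strokes the cap looks fully home, the trigger went firm at about 15 N, the ram is back at its start position, and the housing has not moved in its nest. The pad's force on the cap was not measured directly, only judged from the trigger force.

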